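# Set out the samples and load the test cell

### The job

Get the bench ready for a conductivity test: stand each amber sample jar flat in the spill tray of its lid's colour, keeping the jars upright. When all three jars stand in their trays, and only then, let the white pellet go over the funnel of the test cell so that it drops into the well. Leave the multimeter and the metal-lidded stock jar where they are.

Things in the scene. Friction and masses are not known exactly. Their poses are not given: they have to be found in the camera images.
- red_jar: closed round sample jar of amber glass with a red lid and a yellow label band, straight-sided: 52 mm diameter over its whole height, 75 mm tall, about 150 g, loose, standing on the bench. Origin at the centre of its underside, z up along its axis
- blue_jar: closed round sample jar of amber glass with a blue lid and a yellow label band, straight-sided: 52 mm diameter over its whole height, 75 mm tall, about 150 g, loose, standing on the bench. Origin at the centre of its underside, z up along its axis
- green_jar: closed round sample jar of amber glass with a green lid and a yellow label band, straight-sided: 52 mm diameter over its whole height, 75 mm tall, about 150 g, loose, standing on the bench. Origin at the centre of its underside, z up along its axis
- red_tray: low square spill tray of red plastic, fixed to the bench: 86 x 86 mm outside, 12 mm high, walls 5 mm thick, so the flat inner floor is 76 x 76 mm. Origin at the centre of its underside; the inner floor lies 5 mm above the origin; x and y along its sides, z up
- blue_tray: low square spill tray of blue plastic, fixed to the bench: 86 x 86 mm outside, 12 mm high, walls 5 mm thick, so the flat inner floor is 76 x 76 mm. Origin at the centre of its underside; the inner floor lies 5 mm above the origin; x and y along its sides, z up
- green_tray: low square spill tray of green plastic, fixed to the bench: 86 x 86 mm outside, 12 mm high, walls 5 mm thick, so the flat inner floor is 76 x 76 mm. Origin at the centre of its underside; the inner floor lies 5 mm above the origin; x and y along its sides, z up
- pellet: white pressed ceramic pellet, a disc 24 mm in diameter and 12 mm thick, about 18 g, loose, lying flat on the bench. Origin at the centre of the disc (6 mm above the bench at the start), z along its axis
- test_cell: aluminium test cell fixed to the bench: upright round tube whose top widens into an open funnel, 85 mm high in all, on a square grey foot. Funnel mouth 96 mm across outside, about 85 mm inside, narrowing (60 degrees steep) to a well 34 mm wide inside, from 40 mm above the bench down to its floor at 10 mm. Origin on the axis at bench level, z up. A part let go over its middle slides into the well
- multimeter: red hand-held multimeter with black face and grey display, 150 x 75 mm, 47 mm high, loose, lying face up to one side of the work; a bystander. Origin at the centre of its underside, x along its length
- stock_jar: larger black stock jar with a bare metal lid, 72 mm diameter, 95 mm tall, loose, standing to one side of the work; a bystander. Origin at the centre of its underside

How it is judged:
By the outcome, as a careful person would: the job done as asked, in the order asked, and still so for the second after the job is handed in, with the robot touching nothing.
It also fails if it takes over 125 s, if anything falls off the work surface, if the arm or the gripper's body presses on something with over 40 N, if the wrist force passes 120 N, or if a joint passes its speed limit or range.

### The arm

A 6-joint arm with a two-finger parallel gripper is mounted at the origin on the work surface. World frame = base frame: x ahead of the robot, y to its left, z up, the work surface at z = 0. Lengths are in m, angles in rad, forces in N, time in s.
With the tool pointing down it reaches from about 0.35 to 0.775 m from the base axis. Payload 7.3 kg.
Tool frame: the origin (TCP) lies at the very end of the fingers, on their centre line; the grasp point (between the pads) lies 19 mm behind it (pinch_z is the distance from the TCP to the grasp point, in m); z points along the fingers, y is the line along which they close (so a half turn about z gives the same grasp; the last joint's range is limited). The gripper opens to 92 mm and grips with 3 to 60 N. Pads are 19 mm wide; open, the fingers measure 130 mm over their backs; the gripper's body (75 mm by 190 mm) begins 47 mm behind the grasp point.
Start: joints at [1.067, 0.342, 1.524, -0, 1.275, -0.146], TCP at [0.184, 0.492, 0.227] pointing down, gripper open.
Joint ranges: [-2.53, 2.53], [-0.77, 2.02], [0.04, 2.7], [-1, 4.14], [0.28, 2.66], [-3.11, 3.11]. Speed limits (rad/s): [2.57, 2.57, 3.14, 3.14, 3.14, 3.14].

### API

Orientations are given as [roll, pitch, yaw] about the fixed x, y, z axes, in that order (R = Rz(yaw) Ry(pitch) Rx(roll)).
In Python, from cell import * gives the robot as it stands.
- The arm moves only by the tool arm_command, never from a script. Its arguments are lists of equal length, an entry for each row: "fingers": the gripper command: -1 is fully open, 1 is shut, values between are in proportion; "travel": the shift along the tool's x, y, z in m, a list of three; "dr": the turn, a rotation vector about the tool's x, y, z in degrees, a list of three. In form: {"fingers": [fingers, ...], "travel": [[x, y, z], ...], "dr": [[wx, wy, wz], ...]}. A call has 1 to 8 rows; each row is the pose to reach, as a shift and turn from the pose commanded when the call began, along the tool's axes at that moment; what a row does not reach only later rows make up. A row lasts 1/12 s, in which the tool goes at most 41.7 mm and 7.16 degrees, less where a joint would pass 70% of its speed; a pose out of reach is approached as far as the arm can. A call with a gripper value outside its range is refused whole. The fingers move at their own pace and stop on an object; "squeeze" is the grip in N (left out, the last holds). Time passes only in rows, so rows that repeat a pose let the fingers close. It gives the time, the measured TCP pose, the force, the opening and the grip force at its end, in the units of the state.
- observe(): the state, without advancing time (a new reading comes with each control period).
- read_camera(name): name is "side" or "top" or "wrist"; returns a dict with "color" (480x640x3 uint8, blue, green, red), "z_map" (480x640 float32, m along the optical axis (not along the pixel's ray), 0 where there is no reading), "fx", "fy", "cx", "cy" (pixels), "R" (3x3) and "t" (3): a world point X has camera coordinates R X + t. Camera axes: x right, y down, z forward; pixel columns grow to the right and rows downward; lengths in m; the calibration is good to about 2 mm. The wrist camera is an equidistant fisheye: a pixel r from the principal point sees the ray r / f radians off the axis. A picture is of the moment at which its call begins.
- hand_in(): hands the job in; it is judged then, once.
The state is a dict: "time": time; "qpos": joint angles; "qvel": joint speeds; "joint_efforts": joint torques, N m; "tool_pos": TCP position; "tool_rot": TCP orientation; "contact_force": force on the tool from outside, world axes, zero at the start; "torque": the same for the moment, N m; "opening": finger opening in m; "grip_force": force on a finger pad.
Only numpy, scipy, OpenCV 4.12 (cv2) and the standard library are available. Lean on these libraries where they do the work, as an engineer would, in place of code of your own. Each camera call takes 0.05 s, during which the arm holds its last target. There are 200 camera calls.

## Working session

There is one attempt and no reset: what is moved stays moved. The work goes in short steps, Python scripts to look and compute and a tool call to move; the robot and the scene stay as the last step left them, time stands still between calls to the robot, and variables do not carry over. Pictures are saved under pics/ and viewed, at most 14 in all, crops included, and the job is handed in when it is done.

Besides the shell and the picture viewer there is one more tool, called after ">>>" in YAML: its name, and indented under it one key for each argument. arm_command: Moves the arm, as the interface text tells. Its arguments: {"type":"object","properties":{"fingers":{"type":"array","items":{"type":"number"}},"travel":{"type":"array","items":{"type":"array","items":{"type":"number"}}},"dr":{"type":"array","items":{"type":"array","items":{"type":"number"}}},"squeeze":{"type":"number"}},"required":["fingers","travel","dr"]}

```bash
mkdir -p pics; ls
python3 - <<'E'
from cell import *
import cv2,numpy as np
print(observe())
for n in("top","side"):
    c=read_camera(n); cv2.imwrite(f"pics/{n}0.png",c["color"]); np.savez(f"{n}0.npz",**c)
    print(n,c["fx"],c["cx"],c["cy"],c["R"],c["t"])
E
```

```text
pics
{'time': 0.0, 'qpos': array([ 1.06705318e+00,  3.42744703e-01,  1.52500677e+00, -2.57144485e-05,
        1.27538717e+00, -1.45997152e-01]), 'qvel': array([ 6.40826058e-04,  1.59225014e-05,  3.08008180e-04,  1.33544510e-03,
       -2.04154347e-03, -1.15186084e-03]), 'joint_efforts': array([ 2.74539962e-04, -4.31253433e+01, -2.44212574e+01,  7.18394620e-02,
        5.61128114e-02, -1.38628261e-04]), 'tool_pos': array([0.1836259 , 0.49141272, 0.22603713]), 'tool_rot': array([-3.14005953e+00, -2.00581762e-04,  2.78385401e+00]), 'contact_force': array([ 0.59743005, -0.4652694 ,  0.29959749]), 'torque': array([ 0.01579881, -0.00858733, -0.01688306]), 'grip_force': 0.0, 'opening': 0.09180798297365617}
top 459.5163236016675 321.9271126486975 243.39457050737533 [[-0.02075585 -0.99974198  0.00922819]
 [-0.99898304  0.0203688  -0.04022432]
 [ 0.04002598 -0.0100537  -0.99914806]] [0.00452761 0.5170224  1.09939217]
side 556.8288945645252 315.7219163897682 240.26126359401744 [[ 8.11776747e-01 -5.83967635e-01  5.61444301e-04]
 [-4.01068354e-01 -5.58225708e-01 -7.26311389e-01]
 [ 4.24455757e-01  5.89377519e-01 -6.87365587e-01]] [-0.42992358  0.21615457  1.02522344]
```

View pics/top0.png

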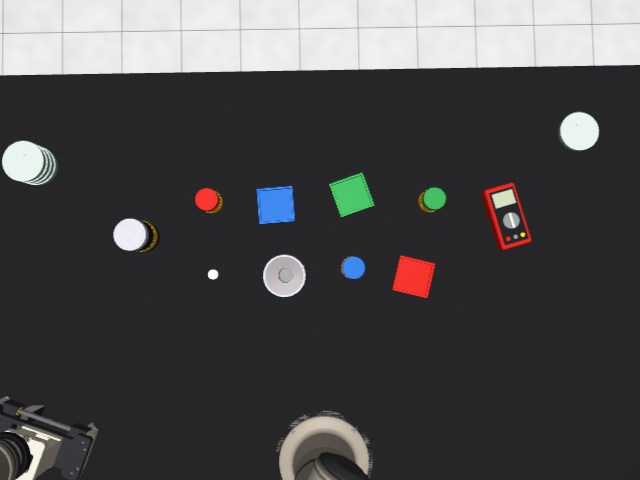

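View pics/side0.png

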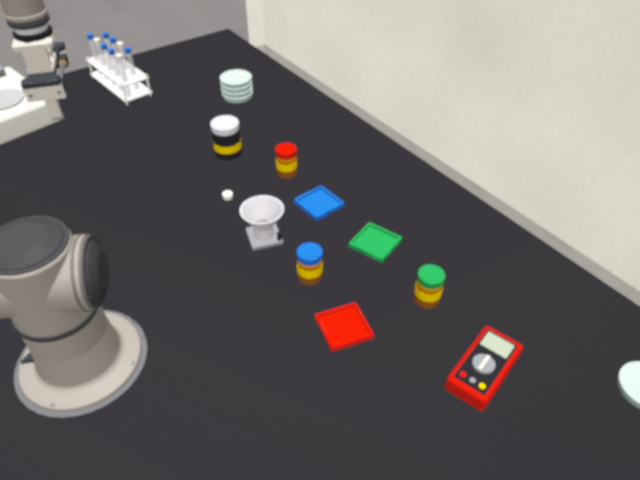

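The top view shows the red jar at (207,200), green jar (434,199), blue jar (353,268), blue tray (276,205), green tray (352,195), red tray (414,276), pellet (213,274), funnel (285,275), stock jar (130,235) and meter (508,216). The side view agrees with this.

```bash
cat > h.py <<'E'
import cv2,numpy as np
def cast(c,u,v,z):
    d=np.array([(u-c["cx"])/c["fx"],(v-c["cy"])/c["fy"],1.]);R=c["R"];o=-R.T@c["t"];w=R.T@d
    return o+w*(z-o[2])/w[2]
def mask(img,col):
    h=cv2.cvtColor(img,cv2.COLOR_BGR2HSV);H,S,V=[h[...,i].astype(int) for i in range(3)]
    if col=="red": m=((H<6)|(H>174))&(S>170)&(V>90)
    if col=="blue": m=(abs(H-108)<12)&(S>130)&(V>80)
    if col=="green": m=(abs(H-68)<15)&(S>120)&(V>70)
    if col=="white": m=(S<60)&(V>140)
    return m.astype(np.uint8)
def blobs(m,amin):
    k,_=cv2.findContours(m,cv2.RETR_EXTERNAL,cv2.CHAIN_APPROX_NONE)
    return [x for x in k if cv2.contourArea(x)>amin]
E
python3 - <<'E'
from h import *
for n in("top","side"):
    c=dict(np.load(n+"0.npz"));img=c["color"]
    for col in("red","blue","green","white"):
        for k in blobs(mask(img,col),40):
            (u,v),(w,h),a=cv2.minAreaRect(k)
            if v>330 or v<100: continue
            p=cv2.boxPoints(((u,v),(w,h),a))
            e=np.array([cast(c,*q,.012) for q in p]);yaw=np.degrees(np.arctan2(*(e[1]-e[0])[[1,0]]))%90
            (cu,cv_),r=cv2.minEnclosingCircle(k)
            print(n,col,np.round((u,v,w,h)),"z75",cast(c,u,v,.075)[:2].round(4),"z12",e.mean(0)[:2].round(4),"z85",cast(c,u,v,.085)[:2].round(4),"yaw",yaw.round(1), "z95",cast(c,u,v,.095)[:2].round(3))
E
```

```text
top red [413. 276.  37.  36.] z75 [ 0.4353 -0.2117] z12 [ 0.4331 -0.2248] z85 [ 0.4356 -0.2096] yaw 74.4 z95 [ 0.436 -0.208]
top red [206. 199.  22.  23.] z75 [0.621  0.2553] z12 [0.6299 0.2704] z85 [0.6195 0.2529] yaw 88.9 z95 [0.618 0.251]
top red [507. 216.  64.  34.] z75 [ 0.5685 -0.4291] z12 [ 0.5745 -0.4552] z85 [ 0.5676 -0.4249] yaw 17.3 z95 [ 0.567 -0.421]
top blue [354. 267.  23.  22.] z75 [ 0.4587 -0.0766] z12 [ 0.4579 -0.0815] z85 [ 0.4589 -0.0758] yaw 43.7 z95 [ 0.459 -0.075]
top blue [275. 204.  36.  37.] z75 [0.6055 0.0991] z12 [0.6135 0.1048] z85 [0.6042 0.0982] yaw 3.7 z95 [0.603 0.097]
top green [434. 198.  22.  22.] z75 [ 0.6131 -0.2641] z12 [ 0.6216 -0.2803] z85 [ 0.6118 -0.2615] yaw 88.9 z95 [ 0.61  -0.259]
top green [351. 194.  36.  36.] z75 [ 0.6254 -0.0749] z12 [ 0.6347 -0.0797] z85 [ 0.624  -0.0741] yaw 18.8 z95 [ 0.622 -0.073]
top white [212. 274.   9.   9.] z75 [0.449  0.2436] z12 [0.4476 0.258 ] z85 [0.4493 0.2413] yaw 88.8 z95 [0.449 0.239]
top white [284. 276.  41.  42.] z75 [0.4434 0.082 ] z12 [0.4417 0.0866] z85 [0.4436 0.0813] yaw 88.8 z95 [0.444 0.081
[... 1393 characters left out ...]
 12.] z75 [-0.0718  0.1496] z12 [-0.0775  0.2206] z85 [-0.0709  0.1384] yaw 76.6 z95 [-0.07   0.127]
side white [ 42. 267.  84.  66.] z75 [0.0072 0.1907] z12 [0.0095 0.2707] z85 [0.0071 0.179 ] yaw 76.6 z95 [0.007 0.167]
side white [264. 220.  52.  45.] z75 [0.4338 0.0575] z12 [0.4708 0.1249] z85 [0.4283 0.0474] yaw 74.3 z95 [0.423 0.037]
side white [227. 194.  10.  10.] z75 [0.4127 0.1799] z12 [0.4458 0.2533] z85 [0.4074 0.1683] yaw 54.3 z95 [0.402 0.157]
side white [224. 124.  21.  28.] z75 [0.5493 0.4413] z12 [0.594  0.5367] z85 [0.5424 0.4263] yaw 54.3 z95 [0.535 0.411]
side white [320. 152. 304. 639.] z75 [0.6792 0.1921] z12 [0.8982 0.4916] z85 [0.6706 0.1803] yaw 54.4 z95 [0.662 0.169]
```

>>> arm_command:
  fingers: [-1,-1,-1,-1,-1,-1,-1,-1]
  travel:
    - [-0.49,-0.07,0.03]
    - [-0.49,-0.07,0.03]
    - [-0.49,-0.07,0.03]
    - [-0.49,-0.07,0.03]
    - [-0.49,-0.07,0.03]
    - [-0.49,-0.07,0.03]
    - [-0.49,-0.07,0.03]
    - [-0.49,-0.07,0.03]
  dr:
    - [0,0,69.5]
    - [0,0,69.5]
    - [0,0,69.5]
    - [0,0,69.5]
    - [0,0,69.5]
    - [0,0,69.5]
    - [0,0,69.5]
    - [0,0,69.5]
  squeeze: 25

```text
time: 0.77
tool_pos: [0.4773, 0.3309, 0.2061]
tool_rot: [-3.141, 0.0, 1.777]
contact_force: [0.7, 1.3, 0.2]
opening: 0.0919
grip_force: 0.0
```

```bash
cat > g.py <<'E'
# where the tool is, and how far (in tool axes) to a world target with yaw 90 deg
import sys;from cell import *;import numpy as np
from scipy.spatial.transform import Rotation as Ro
def rel(p):
    s=observe();R=Ro.from_euler("xyz",s["tool_rot"]);D=Ro.from_euler("xyz",[np.pi,0,np.pi/2])
    print("t",round(s["time"],2),"at",s["tool_pos"].round(4),"deg",np.degrees(s["tool_rot"]).round(1),"open",round(s["opening"],4),"F",s["contact_force"].round(1))
    print("travel",R.inv().apply(np.array(p)-s["tool_pos"]).round(4),"dr",np.degrees((R.inv()*D).as_rotvec()).round(2))
if __name__=="__main__": rel([float(a) for a in sys.argv[1:4]])
E
python3 g.py 0.62 0.254 0.2
```

```text
t 0.77 at [0.4773 0.3309 0.2061] deg [-180.     0.   101.8] open 0.0919 F [0.7 1.3 0.2]
travel [-0.1045  0.1239  0.006 ] dr [-4.000e-02  1.000e-02  1.184e+01]
```

>>> arm_command:
  fingers: [-1,-1,-1,-1,-1,-1]
  travel:
    - [-0.104,0.124,0.006]
    - [-0.104,0.124,0.006]
    - [-0.104,0.124,0.006]
    - [-0.104,0.124,0.006]
    - [-0.104,0.124,0.006]
    - [-0.104,0.124,0.006]
  dr:
    - [0,0,11.8]
    - [0,0,11.8]
    - [0,0,11.8]
    - [0,0,11.8]
    - [0,0,11.8]
    - [0,0,11.8]

```text
time: 1.27
tool_pos: [0.6201, 0.2551, 0.1987]
tool_rot: [-3.139, 0.001, 1.575]
contact_force: [0.7, 0.2, 0.0]
opening: 0.0918
grip_force: 0.0
```

```bash
python3 g.py 0.62 0.254 0.2
python3 - <<'E'
from cell import *;import cv2,numpy as np
c=read_camera("wrist");cv2.imwrite("pics/w1.png",c["color"]);np.savez("w1.npz",**c);print(c["fx"],c["cx"],c["cy"],c["R"],c["t"],-c["R"].T@c["t"])
E
```

```text
t 1.27 at [0.6201 0.2551 0.1987] deg [-179.9    0.    90.2] open 0.0918 F [0.7 0.2 0. ]
travel [-0.0011 -0.0001 -0.0013] dr [-0.14  0.03  0.23]
371.64829954431775 322.4153035196544 243.83134901484598 [[ 0.99998609  0.00452591 -0.00271024]
 [ 0.00511986 -0.95645133  0.29184695]
 [-0.00127134 -0.29185676 -0.95646119]] [-0.62055459  0.21219194  0.43778589] [0.62001614 0.33353061 0.35511579]
```

View pics/w1.png

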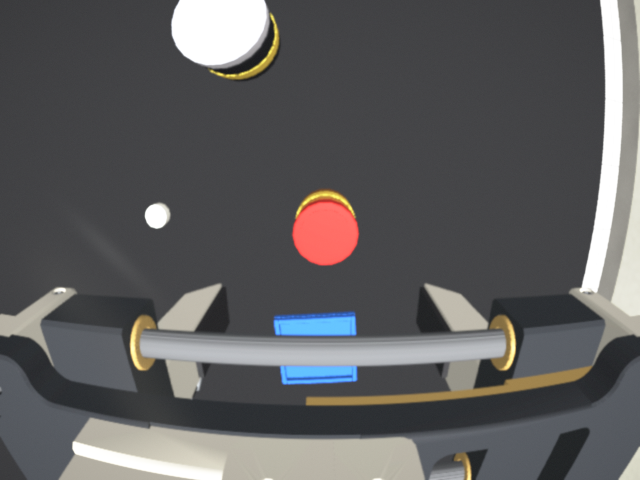

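The wrist view shows the red lid at (325,232), pellet (157,215), the blue tray partly covered at (316,348) and the stock jar at the top left. I'll cast the lid and pellet from here.

```bash
cat >> h.py <<'E'
def wcast(c,u,v,z):
    a=np.array([(u-c["cx"])/c["fx"],(v-c["cy"])/c["fy"]]);r=np.linalg.norm(a)
    d=np.array([*(a/r*np.sin(r)),np.cos(r)]);R=c["R"];o=-R.T@c["t"];w=R.T@d
    return o+w*(z-o[2])/w[2]
def wfind(c,col,z,amin=150):
    for k in blobs(mask(c["color"],col),amin):
        (u,v),r=cv2.minEnclosingCircle(k)
        P=np.array([wcast(c,*q,z)[:2] for q in k[:,0].astype(float)]).astype(np.float32)
        (x,y),rr=cv2.minEnclosingCircle(P);print(col,np.round((u,v,r)),"centre",round(x,4),round(y,4),"rad",round(rr,4))
E
python3 - <<'E'
from h import *
c=dict(np.load("w1.npz"));wfind(c,"red",.074);wfind(c,"white",.011);wfind(c,"blue",.012)
E
```

```text
white [446. 475.  18.] centre 0.8118 -0.1415 rad 0.0318
white [628. 463.  19.] centre 1.3299 -0.283 rad 0.0932
white [242. 478. 183.] centre 0.4343 -0.2021 rad 0.3453
white [322. 344. 183.] centre 0.6199 0.0932 rad 0.2205
white [ 41. 320.  44.] centre 0.2255 0.1243 rad 0.1039
white [456. 306.  38.] centre 0.7661 0.1575 rad 0.0495
white [189. 306.  38.] centre 0.473 0.1564 rad 0.0498
white [157. 215.  13.] centre 0.4514 0.2581 rad 0.0152
white [618. 176. 178.] centre 1.0067 0.3082 rad 0.2374
white [219.  21.  50.] centre 0.5204 0.4469 rad 0.0499
blue [318. 373.  39.] centre 0.6159 0.0739 rad 0.0446
blue [315. 326.  42.] centre 0.612 0.1371 rad 0.0446
```

```bash
sed -i 's/(S>170)&(V>90)/(S>140)\&(V>90)/' h.py
python3 - <<'E'
from h import *
c=dict(np.load("w1.npz"));print(cv2.cvtColor(c["color"],cv2.COLOR_BGR2HSV)[232,325]);wfind(c,"red",.074)
E
```

```text
[  1 152 255]
red [325. 232.  33.] centre 0.6215 0.2568 rad 0.0267
```

>>> arm_command:
  fingers: [-1,-1,-1,-1,-1,-1,-1,-1]
  travel:
    - [0.001,0.001,0.03]
    - [0.001,0.001,0.06]
    - [0.001,0.001,0.09]
    - [0.001,0.001,0.12]
    - [0.001,0.001,0.145]
    - [0.001,0.001,0.16]
    - [0.001,0.001,0.168]
    - [0.001,0.001,0.168]
  dr:
    - [0,0,0]
    - [0,0,0]
    - [0,0,0]
    - [0,0,0]
    - [0,0,0]
    - [0,0,0]
    - [0,0,0]
    - [0,0,0]

```text
time: 1.98
tool_pos: [0.618, 0.2587, 0.031]
tool_rot: [-3.138, 0.001, 1.579]
contact_force: [0.0, -0.4, 0.8]
opening: 0.0917
grip_force: 0.0
```

>>> arm_command:
  fingers: [0.2,0.3,0.5,0.7,1,1,1,1]
  travel:
    - [0,0,0]
    - [0,0,0]
    - [0,0,0]
    - [0,0,0]
    - [0,0,0]
    - [0,0,0]
    - [0,0,0]
    - [0,0,0]
  dr:
    - [0,0,0]
    - [0,0,0]
    - [0,0,0]
    - [0,0,0]
    - [0,0,0]
    - [0,0,0]
    - [0,0,0]
    - [0,0,0]
  squeeze: 25

```text
time: 2.65
tool_pos: [0.6206, 0.258, 0.0331]
tool_rot: [3.14, -0.0, 1.578]
contact_force: [1.0, -0.3, 2.7]
opening: 0.0517
grip_force: 25.0
```

>>> arm_command:
  fingers: [1,1,1,1,1,1]
  travel:
    - [0,0,-0.02]
    - [0,0,-0.05]
    - [0,0,-0.09]
    - [0,0,-0.12]
    - [0,0,-0.14]
    - [0,0,-0.14]
  dr:
    - [0,0,0]
    - [0,0,0]
    - [0,0,0]
    - [0,0,0]
    - [0,0,0]
    - [0,0,0]

```text
time: 3.15
tool_pos: [0.6222, 0.2586, 0.1781]
tool_rot: [3.133, -0.003, 1.578]
contact_force: [0.5, 0.8, -0.8]
opening: 0.0519
grip_force: 25.0
```

```bash
python3 g.py 0.433 -0.223 0.175
```

```text
t 3.15 at [0.6222 0.2586 0.1781] deg [ 1.795e+02 -1.000e-01  9.040e+01] open 0.0519 F [ 0.5  0.8 -0.8]
travel [-4.802e-01 -1.926e-01  2.000e-04] dr [ 0.49 -0.15  0.41]
```

>>> arm_command:
  fingers: [1,1,1,1,1,1,1,1]
  travel:
    - [-0.02,-0.008,0]
    - [-0.05,-0.02,0]
    - [-0.08,-0.032,0]
    - [-0.115,-0.046,0]
    - [-0.15,-0.06,0]
    - [-0.185,-0.074,0]
    - [-0.22,-0.088,0]
    - [-0.255,-0.102,0]
  dr:
    - [0,0,0]
    - [0,0,0]
    - [0,0,0]
    - [0,0,0]
    - [0,0,0]
    - [0,0,0]
    - [0,0,0]
    - [0,0,0]

```text
time: 3.82
tool_pos: [0.5179, 0.0009, 0.1709]
tool_rot: [-3.139, -0.0, 1.578]
contact_force: [0.8, -1.1, -2.1]
opening: 0.0519
grip_force: 25.0
```

>>> arm_command:
  fingers: [1,1,1,1,1,1,1,1]
  travel:
    - [-0.035,-0.014,0]
    - [-0.07,-0.028,0]
    - [-0.105,-0.042,0]
    - [-0.14,-0.056,0]
    - [-0.17,-0.068,0]
    - [-0.2,-0.08,0]
    - [-0.218,-0.088,0]
    - [-0.225,-0.09,0]
  dr:
    - [0,0,0]
    - [0,0,0]
    - [0,0,0]
    - [0,0,0]
    - [0,0,0]
    - [0,0,0]
    - [0,0,0]
    - [0,0,0]

```text
time: 4.48
tool_pos: [0.4295, -0.2254, 0.1711]
tool_rot: [-3.139, -0.001, 1.575]
contact_force: [0.6, 0.3, -1.3]
opening: 0.0516
grip_force: 25.0
```

```bash
python3 g.py 0.433 -0.2235 0.039
python3 - <<'E'
from cell import *;from h import *
c=read_camera("wrist");cv2.imwrite("pics/w2.png",c["color"]);print(c["R"][2])
c=read_camera("side");cv2.imwrite("pics/s2.png",c["color"][180:420,220:540])
E
```

```text
t 4.48 at [ 0.4295 -0.2254  0.1711] deg [-1.799e+02 -1.000e-01  9.020e+01] open 0.0516 F [ 0.6  0.3 -1.3]
travel [0.0017 0.0039 0.132 ] dr [-0.15 -0.06  0.23]
[-0.00143326 -0.29032583 -0.95692678]
```

View pics/w2.png

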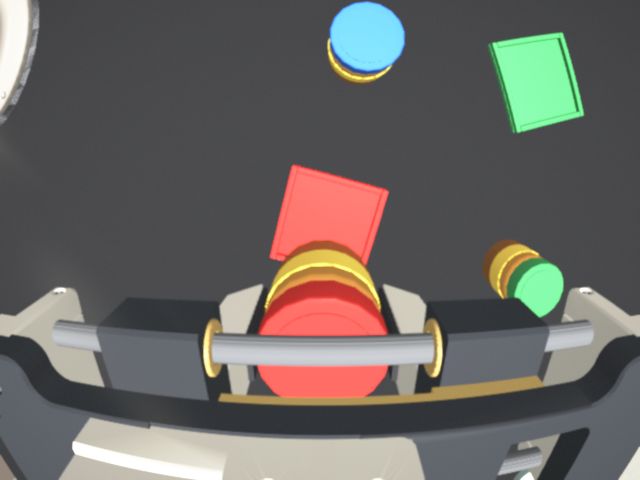

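The red jar is held upright. The tray's visible corners are (387,189) and (272,258), and the blue lid (367,37) and green lid (535,287) are in view too.

Run:
```python
from cell import *;from h import *
c=read_camera("wrist");a=wcast(c,387,189,.012);b=wcast(c,272,258,.012);print(a,b,(a+b)/2)
wfind(c,"blue",.074);wfind(c,"green",.074);wfind(c,"green",.012)
```

```text
[ 0.48580909 -0.19171886  0.012     ] [ 0.38469952 -0.25521149  0.012     ] [ 0.4352543  -0.22346517  0.012     ]
blue [365.  38.  38.] centre 0.4581 -0.0778 rad 0.0268
green [534. 289.  29.] centre 0.6094 -0.2621 rad 0.0305
green [534.  82.  59.] centre 0.592 -0.0945 rad 0.0489
green [534. 289.  29.] centre 0.6531 -0.2904 rad 0.038
green [534.  82.  59.] centre 0.6315 -0.082 rad 0.0609
```

>>> arm_command:
  fingers: [1,1,1,1,1,1,1,1]
  travel:
    - [0.002,0.0045,0.02]
    - [0.002,0.0045,0.05]
    - [0.002,0.0045,0.08]
    - [0.002,0.0045,0.105]
    - [0.002,0.0045,0.12]
    - [0.002,0.0045,0.126]
    - [0.002,0.0045,0.129]
    - [0.002,0.0045,0.13]
  dr:
    - [0,0,0]
    - [0,0,0]
    - [0,0,0]
    - [0,0,0]
    - [0,0,0]
    - [0,0,0]
    - [0,0,0]
    - [0,0,0]

```text
time: 5.3
tool_pos: [0.4364, -0.2206, 0.0425]
tool_rot: [3.142, -0.0, 1.579]
contact_force: [0.5, -0.8, -1.2]
opening: 0.0514
grip_force: 25.0
```

>>> arm_command:
  fingers: [1,1,1,1]
  travel:
    - [0,0,0.001]
    - [0,0,0.002]
    - [0,0,0.002]
    - [0,0,0.002]
  dr:
    - [0,0,0]
    - [0,0,0]
    - [0,0,0]
    - [0,0,0]

```text
time: 5.63
tool_pos: [0.4362, -0.2216, 0.0411]
tool_rot: [3.141, 0.001, 1.578]
contact_force: [-0.1, 0.2, -2.0]
opening: 0.0517
grip_force: 25.0
```

>>> arm_command:
  fingers: [1,1,1,1]
  travel:
    - [0,0,0.001]
    - [0,0,0.002]
    - [0,0,0.003]
    - [0,0,0.003]
  dr:
    - [0,0,0]
    - [0,0,0]
    - [0,0,0]
    - [0,0,0]

```text
time: 5.97
tool_pos: [0.4361, -0.2215, 0.038]
tool_rot: [3.141, 0.0, 1.578]
contact_force: [-0.8, 1.0, 3.1]
opening: 0.0518
grip_force: 25.0
```

>>> arm_command:
  fingers: [0,-0.2,-0.5,-1,-1,-1,-1,-1]
  travel:
    - [0,0,0]
    - [0,0,0]
    - [0,0,0]
    - [0,0,0]
    - [0,0,0]
    - [0,0,-0.02]
    - [0,0,-0.06]
    - [0,0,-0.1]
  dr:
    - [0,0,0]
    - [0,0,0]
    - [0,0,0]
    - [0,0,0]
    - [0,0,0]
    - [0,0,0]
    - [0,0,0]
    - [0,0,0]

```text
time: 6.63
tool_pos: [0.4349, -0.2207, 0.1375]
tool_rot: [-3.138, -0.003, 1.578]
contact_force: [1.0, 0.2, -0.6]
opening: 0.0897
grip_force: 0.0
```

```bash
python3 g.py 0.458 -0.0775 0.17
```

```text
t 6.63 at [ 0.4349 -0.2207  0.1375] deg [-1.798e+02 -1.000e-01  9.040e+01] open 0.0897 F [ 1.   0.2 -0.6]
travel [ 0.1431  0.024  -0.0322] dr [-0.19 -0.15  0.4 ]
```

>>> arm_command:
  fingers: [-1,-1,-1,-1,-1,-1,-1]
  travel:
    - [0,0,-0.03]
    - [0.035,0.006,-0.03]
    - [0.07,0.012,-0.03]
    - [0.105,0.018,-0.03]
    - [0.135,0.023,-0.03]
    - [0.143,0.024,-0.03]
    - [0.143,0.024,-0.03]
  dr:
    - [0,0,0.4]
    - [0,0,0.4]
    - [0,0,0.4]
    - [0,0,0.4]
    - [0,0,0.4]
    - [0,0,0.4]
    - [0,0,0.4]

```text
time: 7.22
tool_pos: [0.4589, -0.0763, 0.1675]
tool_rot: [-3.141, -0.0, 1.574]
contact_force: [0.4, -0.3, 0.6]
opening: 0.0914
grip_force: 0.0
```

Run:
```python
from cell import *;from h import *
c=read_camera("wrist");cv2.imwrite("pics/w3.png",c["color"]);wfind(c,"blue",.074)
c=read_camera("top");s=c["color"]
for k in blobs(mask(s,"red"),40):
    (u,v),r=cv2.minEnclosingCircle(k);print(u,v,r,cast(c,u,v,.08),cast(c,u,v,.012))
cv2.imwrite("pics/t3.png",cv2.resize(s[160:320,180:460],None,fx=2.5,fy=2.5))
import g;g.rel([.458,-.0775,.033])
```

```text
blue [323. 245.  37.] centre 0.4588 -0.0755 rad 0.027
blue [492.  41.  62.] centre 0.5806 0.0816 rad 0.0493
506.4983825683594 216.0504913330078 34.346866607666016 [ 0.56795763 -0.42696874  0.08      ] [ 0.57419818 -0.45523746  0.012     ]
t 7.32 at [ 0.459  -0.0787  0.1675] deg [180.    0.   90.1] open 0.0918 F [-1.  -0.2 -0.5]
travel [ 0.0012 -0.001   0.1345] dr [0.   0.03 0.06]
```

View pics/t3.png

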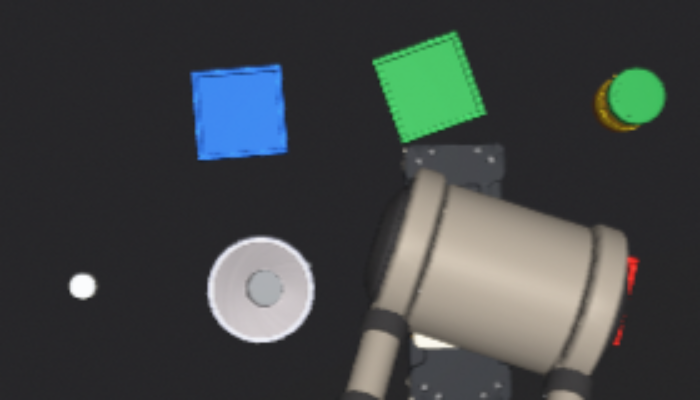

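The arm hides the red tray here, so I'll check it later. Everything else is undisturbed and the blue jar sits at (0.4585, -0.0765).

>>> arm_command:
  fingers: [-1,-1,-1,-1,-1,-1,-1,-1]
  travel:
    - [0.001,0,0.03]
    - [0.001,0,0.06]
    - [0.001,0,0.09]
    - [0.001,0,0.115]
    - [0.001,0,0.128]
    - [0.001,0,0.134]
    - [0.001,0,0.134]
    - [0.001,0,0.134]
  dr:
    - [0,0,0]
    - [0,0,0]
    - [0,0,0]
    - [0,0,0]
    - [0,0,0]
    - [0,0,0]
    - [0,0,0]
    - [0,0,0]

```text
time: 7.98
tool_pos: [0.4593, -0.0782, 0.0339]
tool_rot: [3.141, 0.0, 1.57]
contact_force: [-0.2, -0.6, 1.0]
opening: 0.0918
grip_force: 0.0
```

>>> arm_command:
  fingers: [0.2,0.3,0.5,0.7,1,1,1,1]
  travel:
    - [0,0,0]
    - [0,0,0]
    - [0,0,0]
    - [0,0,0]
    - [0,0,0]
    - [0,0,0]
    - [0,0,0]
    - [0,0,0]
  dr:
    - [0,0,0]
    - [0,0,0]
    - [0,0,0]
    - [0,0,0]
    - [0,0,0]
    - [0,0,0]
    - [0,0,0]
    - [0,0,0]

```text
time: 8.65
tool_pos: [0.4591, -0.0772, 0.0337]
tool_rot: [3.141, 0.0, 1.571]
contact_force: [0.1, 0.9, 2.6]
opening: 0.0517
grip_force: 25.0
```

>>> arm_command:
  fingers: [1,1,1,1,1,1]
  travel:
    - [0,0,-0.02]
    - [0,0,-0.05]
    - [0,0,-0.09]
    - [0,0,-0.12]
    - [0,0,-0.14]
    - [0,0,-0.14]
  dr:
    - [0,0,0]
    - [0,0,0]
    - [0,0,0]
    - [0,0,0]
    - [0,0,0]
    - [0,0,0]

```text
time: 9.15
tool_pos: [0.461, -0.0779, 0.1776]
tool_rot: [3.134, 0.003, 1.571]
contact_force: [1.1, -0.1, -2.1]
opening: 0.0517
grip_force: 25.0
```

```bash
python3 g.py 0.6135 0.103 0.173
```

```text
t 9.15 at [ 0.461  -0.0779  0.1776] deg [1.796e+02 1.000e-01 9.000e+01] open 0.0517 F [ 1.1 -0.1 -2.1]
travel [0.1808 0.1525 0.0053] dr [0.43 0.14 0.01]
```

>>> arm_command:
  fingers: [1,1,1,1,1,1,1,1]
  travel:
    - [0.015,0.012,0]
    - [0.045,0.037,0]
    - [0.075,0.063,0]
    - [0.105,0.088,0]
    - [0.135,0.113,0]
    - [0.16,0.135,0]
    - [0.175,0.148,0]
    - [0.181,0.153,0]
  dr:
    - [0,0,0]
    - [0,0,0]
    - [0,0,0]
    - [0,0,0]
    - [0,0,0]
    - [0,0,0]
    - [0,0,0]
    - [0,0,0]

```text
time: 9.82
tool_pos: [0.6125, 0.1064, 0.1711]
tool_rot: [-3.139, -0.001, 1.573]
contact_force: [-1.7, -0.6, -1.7]
opening: 0.0515
grip_force: 25.0
```

>>> arm_command:
  fingers: [1,1]
  travel:
    - [0,0,0]
    - [0,0,0]
  dr:
    - [0,0,0]
    - [0,0,0]

```text
time: 9.98
tool_pos: [0.6109, 0.1033, 0.1722]
tool_rot: [-3.139, 0.001, 1.571]
contact_force: [0.1, -0.3, -2.5]
opening: 0.0516
grip_force: 25.0
```

```bash
python3 g.py 0.6135 0.103 0.038
python3 - <<'E'
from cell import *;from h import *
c=read_camera("wrist");cv2.imwrite("pics/w4.png",c["color"]);wfind(c,"white",.08)
c=read_camera("top");s=c["color"]
for k in blobs(mask(s,"red"),40):
    (u,v),r=cv2.minEnclosingCircle(k);print(u,v,r,cast(c,u,v,.08),cast(c,u,v,.012))
cv2.imwrite("pics/t4.png",cv2.resize(s[160:320,180:460],None,fx=2.5,fy=2.5))
E
```

```text
t 9.98 at [0.6109 0.1033 0.1722] deg [-179.8    0.    90. ] open 0.0516 F [ 0.1 -0.3 -2.5]
travel [-0.0002  0.0029  0.1342] dr [-0.16  0.03  0.02]
white [628. 463.  19.] centre 1.12 -0.2644 rad 0.0686
white [528. 454.  35.] centre 0.8535 -0.1628 rad 0.0488
white [242. 478. 183.] centre 0.4754 -0.2047 rad 0.2496
white [322. 350. 111.] centre 0.6105 0.008 rad 0.0914
white [402. 308.  30.] centre 0.672 0.0542 rad 0.0267
white [242. 308.  31.] centre 0.5487 0.0538 rad 0.0271
white [ 95. 279. 110.] centre 0.3858 0.0611 rad 0.1424
white [147.  63.  14.] centre 0.4861 0.2398 rad 0.0119
white [592. 192. 198.] centre 0.86 0.1476 rad 0.1889
413.0 276.0 25.23895835876465 [ 0.43624988 -0.20977153  0.08      ] [ 0.43387223 -0.22382811  0.012     ]
506.4983825683594 216.0504913330078 34.346866607666016 [ 0.56795763 -0.42696874  0.08      ] [ 0.57419818 -0.45523746  0.012     ]
```

View pics/t4.png

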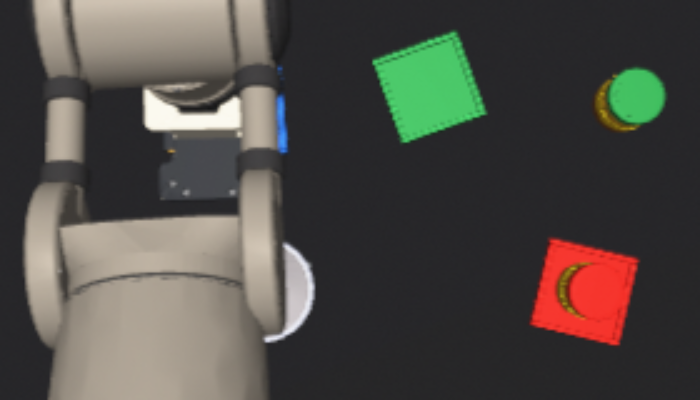

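View pics/w4.png

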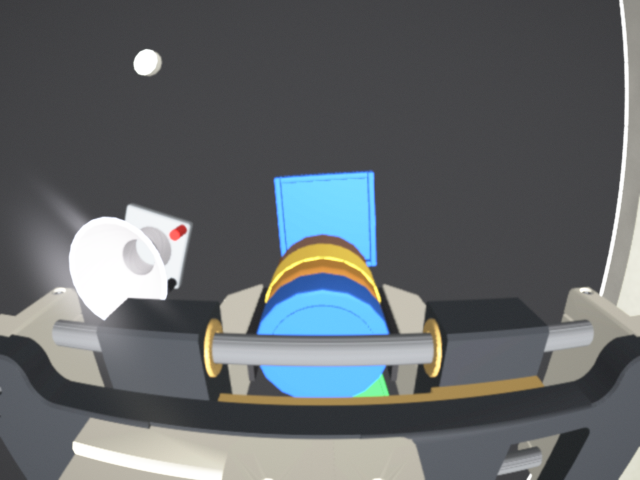

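The red jar stands upright in the red tray, with its lid at crop (597,291). The blue jar is held upright over its tray, whose corners are at (276,178) and (376,266) in the wrist view.

Run:
```python
from cell import *;from h import *
c=read_camera("wrist");a=wcast(c,276,178,.012);b=wcast(c,376,266,.012);print(a,b,(a+b)/2)
import g;g.rel([.612,.1035,.038])
```

```text
[0.57062936 0.14328104 0.012     ] [0.65966171 0.06282927 0.012     ] [0.61514553 0.10305516 0.012     ]
t 10.13 at [0.6112 0.1025 0.1735] deg [-180.     0.    89.9] open 0.0512 F [ 0.2 -0.7 -1.9]
travel [0.001  0.0009 0.1355] dr [-0.05  0.01 -0.08]
```

>>> arm_command:
  fingers: [1,1,1,1,1,1,1,1]
  travel:
    - [0.001,0.0025,0.02]
    - [0.001,0.0025,0.05]
    - [0.001,0.0025,0.08]
    - [0.001,0.0025,0.105]
    - [0.001,0.0025,0.12]
    - [0.001,0.0025,0.126]
    - [0.001,0.0025,0.129]
    - [0.001,0.0025,0.131]
  dr:
    - [0,0,0]
    - [0,0,0]
    - [0,0,0]
    - [0,0,0]
    - [0,0,0]
    - [0,0,0]
    - [0,0,0]
    - [0,0,0]

```text
time: 10.8
tool_pos: [0.6149, 0.1043, 0.0433]
tool_rot: [3.14, -0.0, 1.57]
contact_force: [-0.2, 0.6, -1.1]
opening: 0.0513
grip_force: 25.0
```

>>> arm_command:
  fingers: [1,1,1,1,1]
  travel:
    - [0,0,0.001]
    - [0,0,0.002]
    - [0,0,0.003]
    - [0,0,0.003]
    - [0,0,0.003]
  dr:
    - [0,0,0]
    - [0,0,0]
    - [0,0,0]
    - [0,0,0]
    - [0,0,0]

```text
time: 11.22
tool_pos: [0.6146, 0.1048, 0.04]
tool_rot: [3.141, -0.0, 1.571]
contact_force: [-0.2, -0.6, -1.2]
opening: 0.0513
grip_force: 25.0
```

>>> arm_command:
  fingers: [1,1,1,1]
  travel:
    - [0,0,0.001]
    - [0,0,0.002]
    - [0,0,0.002]
    - [0,0,0.002]
  dr:
    - [0,0,0]
    - [0,0,0]
    - [0,0,0]
    - [0,0,0]

```text
time: 11.55
tool_pos: [0.6147, 0.1049, 0.0387]
tool_rot: [3.14, -0.0, 1.571]
contact_force: [-2.4, 0.1, 6.2]
opening: 0.0515
grip_force: 25.0
```

Contact made, so I'll release, rise and go to the green jar.

>>> arm_command:
  fingers: [0,-0.2,-0.5,-1,-1,-1,-1,-1]
  travel:
    - [0,0,0]
    - [0,0,0]
    - [0,0,0]
    - [0,0,0]
    - [0,0,0]
    - [0,0,-0.02]
    - [0,0,-0.06]
    - [0,0,-0.1]
  dr:
    - [0,0,0]
    - [0,0,0]
    - [0,0,0]
    - [0,0,0]
    - [0,0,0]
    - [0,0,0]
    - [0,0,0]
    - [0,0,0]

```text
time: 12.22
tool_pos: [0.6132, 0.1047, 0.137]
tool_rot: [-3.137, 0.0, 1.571]
contact_force: [1.4, -0.1, 1.3]
opening: 0.0891
grip_force: 0.0
```

>>> arm_command:
  fingers: [-1,-1,-1,-1,-1,-1,-1,-1]
  travel:
    - [0,0,-0.03]
    - [-0.04,0,-0.03]
    - [-0.08,0,-0.03]
    - [-0.12,0,-0.03]
    - [-0.16,0,-0.03]
    - [-0.2,0,-0.03]
    - [-0.24,0,-0.03]
    - [-0.28,0,-0.03]
  dr:
    - [0,0,0]
    - [0,0,0]
    - [0,0,0]
    - [0,0,0]
    - [0,0,0]
    - [0,0,0]
    - [0,0,0]
    - [0,0,0]

```text
time: 12.88
tool_pos: [0.6141, -0.1771, 0.1675]
tool_rot: [3.142, -0.0, 1.571]
contact_force: [0.5, -1.2, -0.2]
opening: 0.092
grip_force: 0.0
```

```bash
python3 g.py 0.611 -0.264 0.17
```

```text
t 12.88 at [ 0.6141 -0.1771  0.1675] deg [180.  -0.  90.] open 0.092 F [ 0.5 -1.2 -0.2]
travel [-0.0869 -0.0031 -0.0025] dr [ 0.   -0.01  0.01]
```

>>> arm_command:
  fingers: [-1,-1,-1,-1,-1]
  travel:
    - [-0.04,-0.001,0]
    - [-0.07,-0.002,0]
    - [-0.087,-0.002,0]
    - [-0.087,-0.002,0]
    - [-0.087,-0.002,0]
  dr:
    - [0,0,0]
    - [0,0,0]
    - [0,0,0]
    - [0,0,0]
    - [0,0,0]

```text
time: 13.3
tool_pos: [0.6123, -0.2622, 0.167]
tool_rot: [-3.141, -0.001, 1.57]
contact_force: [0.3, 0.3, -0.3]
opening: 0.0918
grip_force: 0.0
```

Run:
```python
from cell import *;from h import *
c=read_camera("wrist");wfind(c,"green",.074)
c=read_camera("top");cv2.imwrite("pics/t5.png",cv2.resize(c["color"][160:320,180:460],None,fx=2.5,fy=2.5))
import g;g.rel([.612,-.264,.033])
```

```text
green [325. 250.  36.] centre 0.6139 -0.2645 rad 0.0266
green [351.  24.  67.] centre 0.631 -0.1069 rad 0.045
t 13.4 at [ 0.6127 -0.2604  0.1674] deg [-1.80e+02 -1.00e-01  9.01e+01] open 0.0917 F [-0.3  0.6  1.4]
travel [-0.0037 -0.0007  0.1344] dr [-0.02 -0.06  0.08]
```

View pics/t5.png

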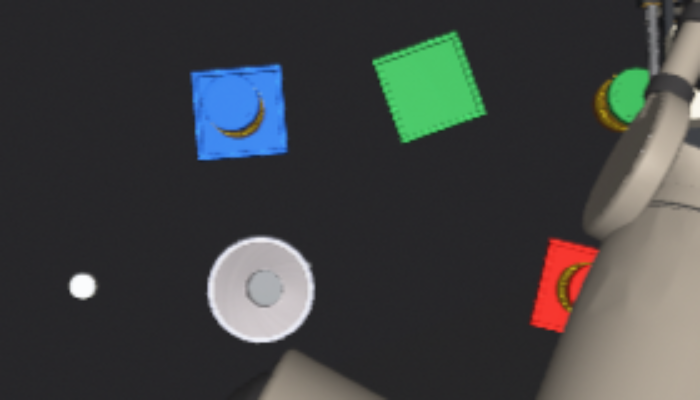

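The blue jar (lid at 233,103) stands in the blue tray. Next I'll grasp the green jar, target about (0.613, -0.2645).

>>> arm_command:
  fingers: [-1,-1,-1,-1,-1,-1,-1,-1]
  travel:
    - [-0.003,0.001,0.03]
    - [-0.003,0.001,0.06]
    - [-0.003,0.001,0.09]
    - [-0.003,0.001,0.115]
    - [-0.003,0.001,0.128]
    - [-0.003,0.001,0.134]
    - [-0.003,0.001,0.134]
    - [-0.003,0.001,0.134]
  dr:
    - [0,0,0]
    - [0,0,0]
    - [0,0,0]
    - [0,0,0]
    - [0,0,0]
    - [0,0,0]
    - [0,0,0]
    - [0,0,0]

```text
time: 14.07
tool_pos: [0.6145, -0.2649, 0.0349]
tool_rot: [3.14, 0.001, 1.572]
contact_force: [-0.1, 0.2, 0.3]
opening: 0.0918
grip_force: 0.0
```

>>> arm_command:
  fingers: [0.2,0.3,0.5,0.7,1,1,1,1]
  travel:
    - [0,0,0]
    - [0,0,0]
    - [0,0,0]
    - [0,0,0]
    - [0,0,0]
    - [0,0,0]
    - [0,0,0]
    - [0,0,0]
  dr:
    - [0,0,0]
    - [0,0,0]
    - [0,0,0]
    - [0,0,0]
    - [0,0,0]
    - [0,0,0]
    - [0,0,0]
    - [0,0,0]

```text
time: 14.73
tool_pos: [0.6135, -0.2653, 0.0337]
tool_rot: [3.141, 0.0, 1.571]
contact_force: [-0.8, -0.3, 1.0]
opening: 0.0514
grip_force: 25.0
```

>>> arm_command:
  fingers: [1,1,1,1,1,1]
  travel:
    - [0,0,-0.02]
    - [0,0,-0.05]
    - [0,0,-0.09]
    - [0,0,-0.12]
    - [0,0,-0.14]
    - [0,0,-0.14]
  dr:
    - [0,0,0]
    - [0,0,0]
    - [0,0,0]
    - [0,0,0]
    - [0,0,0]
    - [0,0,0]

```text
time: 15.23
tool_pos: [0.6154, -0.2663, 0.179]
tool_rot: [3.134, 0.004, 1.571]
contact_force: [0.7, -0.6, -1.6]
opening: 0.0514
grip_force: 25.0
```

```bash
python3 g.py 0.633 -0.081 0.173
```

```text
t 15.23 at [ 0.6154 -0.2663  0.179 ] deg [179.5   0.3  90. ] open 0.0514 F [ 0.7 -0.6 -1.6]
travel [0.1853 0.0176 0.0054] dr [0.45 0.25 0.  ]
```

>>> arm_command:
  fingers: [1,1,1,1,1,1,1,1]
  travel:
    - [0.015,0.001,0]
    - [0.045,0.004,0]
    - [0.08,0.008,0]
    - [0.115,0.012,0]
    - [0.15,0.016,0]
    - [0.173,0.019,0]
    - [0.185,0.019,0]
    - [0.185,0.019,0]
  dr:
    - [0,0,0]
    - [0,0,0]
    - [0,0,0]
    - [0,0,0]
    - [0,0,0]
    - [0,0,0]
    - [0,0,0]
    - [0,0,0]

```text
time: 15.9
tool_pos: [0.6315, -0.0767, 0.1716]
tool_rot: [-3.138, -0.002, 1.575]
contact_force: [0.3, -0.5, -2.6]
opening: 0.0515
grip_force: 25.0
```

>>> arm_command:
  fingers: [1,1]
  travel:
    - [0,0,0]
    - [0,0,0]
  dr:
    - [0,0,0]
    - [0,0,0]

```text
time: 16.07
tool_pos: [0.632, -0.0814, 0.1727]
tool_rot: [-3.14, 0.0, 1.57]
contact_force: [-0.3, -0.1, -2.4]
opening: 0.052
grip_force: 25.0
```

Run:
```python
from cell import *;from h import *
c=read_camera("wrist");cv2.imwrite("pics/w6.png",c["color"])
import g;g.rel([.634,-.0805,.0385])
```

```text
t 16.12 at [ 0.6321 -0.0817  0.1729] deg [-180.     0.    89.9] open 0.0511 F [ 0.8 -0.3 -1.3]
travel [0.0012 0.002  0.1344] dr [-0.05  0.01 -0.09]
```

View pics/w6.png

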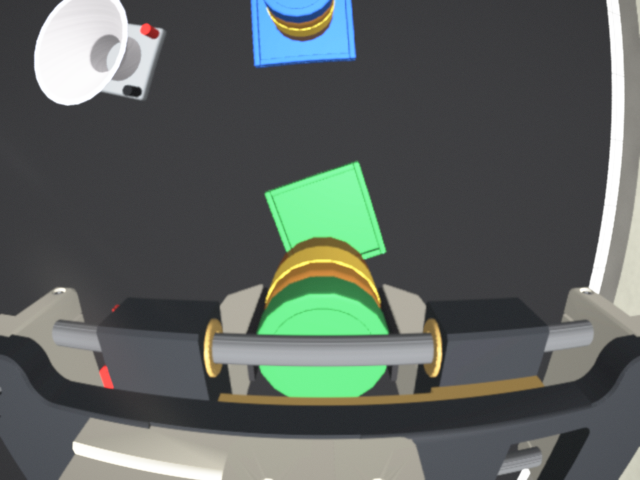

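The green jar is held upright and its tray's diagonal corners are (266,194) and (385,251), midpoint (325,222), which is the same alignment as for blue. Lowering.

>>> arm_command:
  fingers: [1,1,1,1,1,1,1,1]
  travel:
    - [0.001,0.0025,0.02]
    - [0.001,0.0025,0.05]
    - [0.001,0.0025,0.08]
    - [0.001,0.0025,0.105]
    - [0.001,0.0025,0.12]
    - [0.001,0.0025,0.126]
    - [0.001,0.0025,0.129]
    - [0.001,0.0025,0.131]
  dr:
    - [0,0,0]
    - [0,0,0]
    - [0,0,0]
    - [0,0,0]
    - [0,0,0]
    - [0,0,0]
    - [0,0,0]
    - [0,0,0]

```text
time: 16.78
tool_pos: [0.6354, -0.0802, 0.0429]
tool_rot: [3.141, 0.0, 1.57]
contact_force: [0.2, 0.7, -2.3]
opening: 0.0514
grip_force: 25.0
```

>>> arm_command:
  fingers: [1,1,1,1,1,1]
  travel:
    - [0,0,0.001]
    - [0,0,0.002]
    - [0,0,0.003]
    - [0,0,0.004]
    - [0,0,0.004]
    - [0,0,0.004]
  dr:
    - [0,0,0]
    - [0,0,0]
    - [0,0,0]
    - [0,0,0]
    - [0,0,0]
    - [0,0,0]

```text
time: 17.28
tool_pos: [0.635, -0.0791, 0.0388]
tool_rot: [3.141, 0.0, 1.571]
contact_force: [0.4, 0.4, -2.4]
opening: 0.0516
grip_force: 25.0
```

>>> arm_command:
  fingers: [1,1,1,1]
  travel:
    - [0,0,0.001]
    - [0,0,0.002]
    - [0,0,0.002]
    - [0,0,0.002]
  dr:
    - [0,0,0]
    - [0,0,0]
    - [0,0,0]
    - [0,0,0]

```text
time: 17.62
tool_pos: [0.6352, -0.0792, 0.0386]
tool_rot: [3.14, 0.0, 1.571]
contact_force: [-3.9, -0.1, 11.1]
opening: 0.0515
grip_force: 25.0
```

>>> arm_command:
  fingers: [0,-0.2,-0.5,-1,-1,-1,-1,-1]
  travel:
    - [0,0,0]
    - [0,0,0]
    - [0,0,0]
    - [0,0,0]
    - [0,0,0]
    - [0,0,-0.02]
    - [0,0,-0.06]
    - [0,0,-0.1]
  dr:
    - [0,0,0]
    - [0,0,0]
    - [0,0,0]
    - [0,0,0]
    - [0,0,0]
    - [0,0,0]
    - [0,0,0]
    - [0,0,0]

```text
time: 18.28
tool_pos: [0.6338, -0.079, 0.1358]
tool_rot: [-3.137, -0.001, 1.571]
contact_force: [1.1, 0.4, 0.6]
opening: 0.0892
grip_force: 0.0
```

>>> arm_command:
  fingers: [-1,-1,-1,-1,-1,-1,-1,-1]
  travel:
    - [0,0,-0.03]
    - [0.035,-0.02,-0.03]
    - [0.07,-0.04,-0.03]
    - [0.105,-0.06,-0.03]
    - [0.14,-0.08,-0.03]
    - [0.175,-0.1,-0.03]
    - [0.21,-0.12,-0.03]
    - [0.245,-0.14,-0.03]
  dr:
    - [0,0,0]
    - [0,0,0]
    - [0,0,0]
    - [0,0,0]
    - [0,0,0]
    - [0,0,0]
    - [0,0,0]
    - [0,0,0]

```text
time: 18.95
tool_pos: [0.4937, 0.1672, 0.1666]
tool_rot: [3.141, -0.0, 1.571]
contact_force: [0.2, 0.5, 0.3]
opening: 0.0918
grip_force: 0.0
```

```bash
python3 g.py 0.449 0.258 0.12
```

```text
t 18.95 at [0.4937 0.1672 0.1666] deg [180.  -0.  90.] open 0.0918 F [0.2 0.5 0.3]
travel [ 0.0908 -0.0448  0.0466] dr [ 0.01 -0.01 -0.01]
```

>>> arm_command:
  fingers: [-1,-1,-1,-1,-1,-1]
  travel:
    - [0.035,-0.017,0]
    - [0.07,-0.035,0.01]
    - [0.09,-0.045,0.035]
    - [0.09,-0.045,0.047]
    - [0.09,-0.045,0.047]
    - [0.09,-0.045,0.047]
  dr:
    - [0,0,0]
    - [0,0,0]
    - [0,0,0]
    - [0,0,0]
    - [0,0,0]
    - [0,0,0]

```text
time: 19.45
tool_pos: [0.4497, 0.2558, 0.1193]
tool_rot: [-3.141, 0.001, 1.571]
contact_force: [0.6, -0.4, 0.8]
opening: 0.0914
grip_force: 0.0
```

Run:
```python
from cell import *;from h import *
c=read_camera("wrist");cv2.imwrite("pics/w7.png",c["color"]);wfind(c,"white",.011)
import g;g.rel([.449,.258,.005])
c=read_camera("top");cv2.imwrite("pics/t7.png",cv2.resize(c["color"][160:320,180:460],None,fx=2.5,fy=2.5))
c=read_camera("side");cv2.imwrite("pics/s7.png",cv2.resize(c["color"][120:360,220:540],None,fx=2.5,fy=2.5))
```

```text
white [446. 473.  19.] centre 0.5959 -0.0289 rad 0.0264
white [628. 462.  20.] centre 0.995 -0.1415 rad 0.0739
white [  6. 458.  21.] centre -0.1111 -0.1399 rad 0.0923
white [262. 456. 205.] centre 0.3221 -0.0404 rad 0.292
white [322. 399.  39.] centre 0.4489 0.1042 rad 0.0365
white [322. 344. 183.] centre 0.4495 0.1493 rad 0.1696
white [598. 323.  43.] centre 0.7453 0.1758 rad 0.0753
white [ 43. 321.  45.] centre 0.1468 0.1738 rad 0.081
white [455. 306.  38.] centre 0.5617 0.1978 rad 0.0388
white [190. 306.  38.] centre 0.337 0.1978 rad 0.039
white [322. 237.  18.] centre 0.4488 0.2585 rad 0.014
white [492.   6.  61.] centre 0.5827 0.4504 rad 0.0557
t 19.5 at [0.4505 0.2556 0.1201] deg [180.  -0.  90.] open 0.0915 F [1.6 0.3 0.1]
travel [ 0.0024 -0.0016  0.1151] dr [ 0.04 -0.01 -0.02]
```

View pics/w7.png

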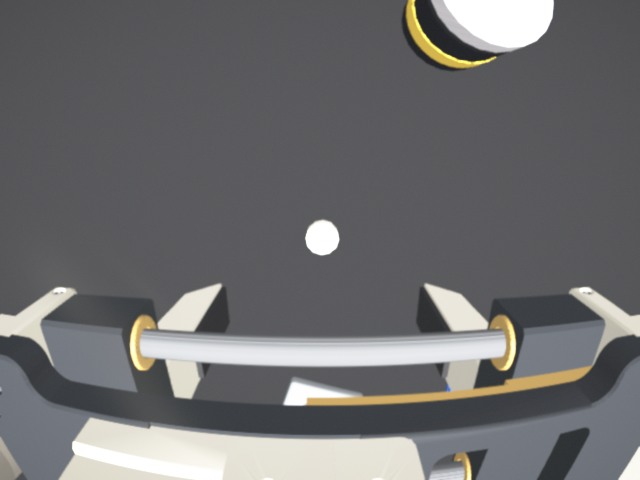

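View pics/s7.png

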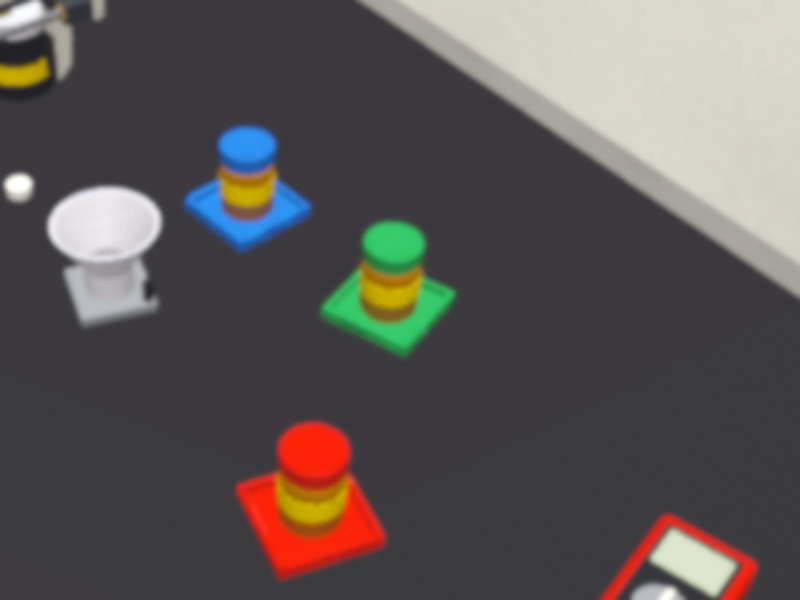

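All three jars stand upright in their trays. The pellet is at (322,237) in the wrist view, about (0.449, 0.258). Time to grasp it.

>>> arm_command:
  fingers: [-1,-1,-1,-0.6,-0.3,0,0,0]
  travel:
    - [0.002,-0.001,0.03]
    - [0.002,-0.001,0.06]
    - [0.002,-0.001,0.085]
    - [0.002,-0.001,0.1]
    - [0.002,-0.001,0.108]
    - [0.002,-0.001,0.112]
    - [0.002,-0.001,0.114]
    - [0.002,-0.001,0.115]
  dr:
    - [0,0,0]
    - [0,0,0]
    - [0,0,0]
    - [0,0,0]
    - [0,0,0]
    - [0,0,0]
    - [0,0,0]
    - [0,0,0]
  squeeze: 15

```text
time: 20.27
tool_pos: [0.4498, 0.2579, 0.0054]
tool_rot: [3.14, -0.001, 1.57]
contact_force: [0.7, 0.3, 0.4]
opening: 0.063
grip_force: 0.0
```

>>> arm_command:
  fingers: [0.2,0.4,0.6,0.8,1,1,1,1]
  travel:
    - [0,0,0]
    - [0,0,0]
    - [0,0,0]
    - [0,0,0]
    - [0,0,0]
    - [0,0,0]
    - [0,0,0]
    - [0,0,0]
  dr:
    - [0,0,0]
    - [0,0,0]
    - [0,0,0]
    - [0,0,0]
    - [0,0,0]
    - [0,0,0]
    - [0,0,0]
    - [0,0,0]

```text
time: 20.93
tool_pos: [0.449, 0.2579, 0.0047]
tool_rot: [3.141, -0.0, 1.571]
contact_force: [-0.6, 0.2, 3.0]
opening: 0.0232
grip_force: 15.0
```

>>> arm_command:
  fingers: [1,1,1,1,1,1]
  travel:
    - [0,0,-0.015]
    - [0,0,-0.045]
    - [0,0,-0.085]
    - [0,0,-0.12]
    - [0,0,-0.14]
    - [0,0,-0.14]
  dr:
    - [0,0,0]
    - [0,0,0]
    - [0,0,0]
    - [0,0,0]
    - [0,0,0]
    - [0,0,0]

```text
time: 21.43
tool_pos: [0.4513, 0.2588, 0.1493]
tool_rot: [3.133, -0.003, 1.571]
contact_force: [1.0, 0.5, 0.1]
opening: 0.023
grip_force: 15.0
```

>>> arm_command:
  fingers: [1,1,1,1,1,1,1,1]
  travel:
    - [-0.015,0,0]
    - [-0.045,-0.001,0]
    - [-0.08,-0.002,0]
    - [-0.115,-0.003,0]
    - [-0.145,-0.004,0]
    - [-0.168,-0.005,0]
    - [-0.177,-0.005,0]
    - [-0.177,-0.005,0]
  dr:
    - [0,0,0]
    - [0,0,0]
    - [0,0,0]
    - [0,0,0]
    - [0,0,0]
    - [0,0,0]
    - [0,0,0]
    - [0,0,0]

```text
time: 22.1
tool_pos: [0.4436, 0.0793, 0.1438]
tool_rot: [-3.14, 0.0, 1.568]
contact_force: [1.1, 0.2, 0.3]
opening: 0.0231
grip_force: 15.0
```

Run:
```python
from cell import *;from h import *
c=read_camera("wrist");cv2.imwrite("pics/w8.png",c["color"])
import g;g.rel([.4436,.0813,.096])
```

```text
t 22.15 at [0.4437 0.0805 0.144 ] deg [-179.9   -0.    89.9] open 0.0232 F [ 0.5 -0.2 -0.3]
travel [ 0.0008 -0.0001  0.048 ] dr [-0.06 -0.02 -0.12]
```

View pics/w8.png

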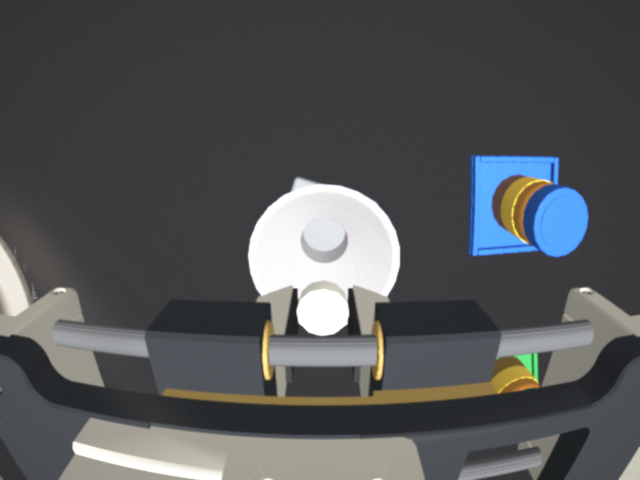

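The pellet is held at (323,308), directly above the funnel, whose centre is at (324,250). I'll lower to just above the rim and release.

>>> arm_command:
  fingers: [1,1,1,1,1,1,1]
  travel:
    - [0.001,0,0.015]
    - [0.001,0,0.032]
    - [0.001,0,0.045]
    - [0.001,0,0.052]
    - [0.001,0,0.053]
    - [0.001,0,0.053]
    - [0.001,0,0.053]
  dr:
    - [0,0,0]
    - [0,0,0]
    - [0,0,0]
    - [0,0,0]
    - [0,0,0]
    - [0,0,0]
    - [0,0,0]

```text
time: 22.73
tool_pos: [0.4443, 0.0823, 0.092]
tool_rot: [3.141, -0.0, 1.572]
contact_force: [-0.4, -0.4, 0.2]
opening: 0.0232
grip_force: 15.0
```

>>> arm_command:
  fingers: [0.2,0.1,0.1,0.1,0.1,0.1,0.1,0.1]
  travel:
    - [0,0,0]
    - [0,0,0]
    - [0,0,0]
    - [0,0,0]
    - [0,0,0]
    - [0,0,0]
    - [0,0,0]
    - [0,0,0]
  dr:
    - [0,0,0]
    - [0,0,0]
    - [0,0,0]
    - [0,0,0]
    - [0,0,0]
    - [0,0,0]
    - [0,0,0]
    - [0,0,0]

```text
time: 23.4
tool_pos: [0.4439, 0.0818, 0.0916]
tool_rot: [3.142, -0.0, 1.571]
contact_force: [-1.0, -0.3, -0.1]
opening: 0.0414
grip_force: 0.0
```

>>> arm_command:
  fingers: [0.1,0.1,0.1,0.1,0.1,0.1,0.1,0.1]
  travel:
    - [0,0,-0.02]
    - [0,0,-0.06]
    - [0,0,-0.1]
    - [0.03,0,-0.1]
    - [0.07,0,-0.1]
    - [0.11,0,-0.1]
    - [0.15,0,-0.1]
    - [0.18,0,-0.1]
  dr:
    - [0,0,0]
    - [0,0,0]
    - [0,0,0]
    - [0,0,0]
    - [0,0,0]
    - [0,0,0]
    - [0,0,0]
    - [0,0,0]

```text
time: 24.07
tool_pos: [0.4435, 0.2645, 0.1917]
tool_rot: [3.141, -0.001, 1.572]
contact_force: [0.6, 0.0, -0.1]
opening: 0.0412
grip_force: 0.0
```

>>> arm_command:
  fingers: [0.1,0.1,0.1,0.1]
  travel:
    - [0.03,0,0]
    - [0.05,0,0]
    - [0.05,0,0]
    - [0.05,0,0]
  dr:
    - [0,0,0]
    - [0,0,0]
    - [0,0,0]
    - [0,0,0]

```text
time: 24.4
tool_pos: [0.4435, 0.3124, 0.1911]
tool_rot: [-3.141, 0.001, 1.573]
contact_force: [-0.9, -0.6, -0.6]
opening: 0.041
grip_force: 0.0
```

Run:
```python
from cell import *;from h import *
import g;g.rel([.4436,.0813,.096])
c=read_camera("top");z=c["z_map"]
s=c["color"][150:310,190:470];cv2.imwrite("pics/t9.png",cv2.resize(s,None,fx=2.5,fy=2.5))
print(np.round(z[268:284:3,277:293:2],3))
```

```text
t 24.4 at [0.4435 0.3124 0.1911] deg [-180.     0.    90.1] open 0.041 F [-0.9 -0.6 -0.6]
travel [-0.231  -0.0003  0.0952] dr [-0.04  0.03  0.12]
[[1.063 1.068 1.075 1.096 1.106 1.101 1.072 1.068]
 [1.067 1.083 1.103 1.093 1.093 1.095 1.106 1.104]
 [1.072 1.103 1.091 1.093 1.09  1.093 1.093 1.106]
 [1.072 1.105 1.09  1.094 1.095 1.088 1.094 1.103]
 [1.068 0.    1.105 1.106 1.104 1.101 1.099 1.072]
 [1.063 1.065 1.068 1.069 1.069 1.07  1.067 1.064]]
```

View pics/t9.png

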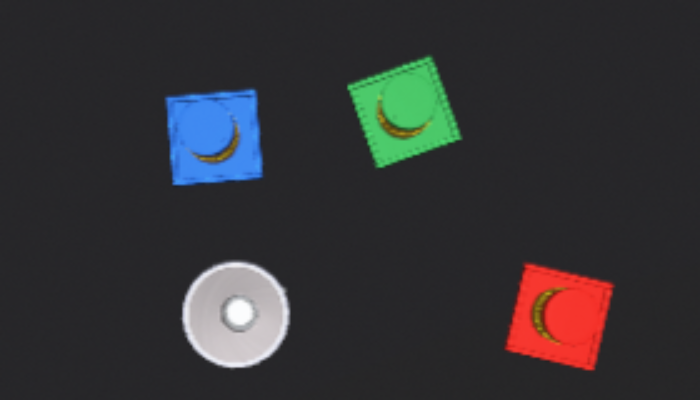

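The white pellet lies flat in the well at (238,312), and depth puts its top about 12 mm above the well floor. All three jars are upright in their trays, so I'm handing in.

```bash
python3 -c "
from cell import *
print(hand_in())"
```

```text
the job is handed in; nothing more can be done
None
```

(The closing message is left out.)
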